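# Bank a coin tube through the sprung flap of the cash drop box

### The job

Put the red-capped coin tube into the blue cash drop box through the yellow spring flap in its top. Keep hold of the tube while you push the flap down with it and lower it in, cap uppermost, to well over half its length; only then let go so that it drops inside, and come out so that the flap springs fully shut. Leave the blue-capped coin tube standing where it is.

Things in the scene. Friction and masses are not known exactly. Their poses are not given: they have to be found in the camera images.
- tube_red_center (a point): Coin tube to be banked: round tube, brass-coloured with the coins that show through it, with a red cap and red foot, diameter 32 mm, height 75 mm, about 250 g, standing upright on the counter. The point is its centre, 37.5 mm above its foot; z points to the cap.
- tube_blue_center (a point): The other coin tube, the same in size but with a blue cap and foot: to be left standing. The point is its centre, 37.5 mm above its foot.
- mouth (a point): Centre of the mouth in the top of the blue cash drop box (fixed; 170 mm in x, 190 in y, 210 high, 200 deep inside), level with its top; z up. Mouth 100 mm in x by 116 in y, closed by the yellow flap, hinged at the +y edge, free at the -y edge. Enter upright at mid x, 8 mm off the middle to the free edge, fingers spaced along y: opened 16 mm, the hinge-side finger holds the flap off the tube.
- flap (a joint): Angle of the yellow spring flap (112 mm from hinge to free edge, upper face 5 mm below the box's top): 0 shut, growing as it is pushed down into the box, up to 1.35 rad. A spring shuts it when let go: 0.6 N at the free edge just starts it, 2 to 3 N at its middle holds it well down. With the tube in the place above and its centre 25 mm below the box's top it stands at about 0.8 rad.

How it is judged (in metres and radians):
On the way:
1. the red-capped tube, held in the fingers and cap up, is lowered past the opened flap: its centre at least 5 mm below the box's top, within the mouth, the flap pushed down beyond 0.45 rad (z of tube_red_center in the frame of mouth between -0.1 and -0.005 m and x of tube_red_center in the frame of mouth between -0.05 and 0.05 m and y of tube_red_center in the frame of mouth between -0.058 and 0.058 m and value of joint flap above 0.45 rad and angle between tube_red_center's own z axis and vertical below 0.5 rad and contact force between the fingers and tube_red above 0.3 N), for 0.1 s.
At the end, for the whole second after the job is handed in: The red-capped tube lies or stands at rest (slower than 0.05 m/s) inside the box, its centre more than 110 mm below the box's top; the flap is shut to within 0.1 rad; the blue-capped tube stands upright within 30 mm of where it started (z of tube_red_center in the frame of mouth between -0.21 and -0.11 m and x of tube_red_center in the frame of mouth between -0.085 and 0.085 m and y of tube_red_center in the frame of mouth between -0.095 and 0.095 m and value of joint flap below 0.1 rad and linear speed of tube_red below 0.05 m/s and distance of tube_blue_center from where it was at the start of the episode below 0.03 m and angle between tube_blue_center's own z axis and vertical below 0.2 rad); the robot touches nothing.
It fails at once if the blue-capped tube is knocked over or moved by more than 50 mm (angle between tube_blue_center's own z axis and vertical above 0.6 rad or distance of tube_blue_center from where it was at the start of the episode above 0.05 m).
It also fails if it takes over 38 s, if anything falls off the work surface, if the arm or the gripper's body presses on something with over 40 N, if the wrist force passes 120 N, or if a joint passes its speed limit or range.

### The arm

A 6-joint arm with a two-finger parallel gripper is mounted at the origin on the work surface. World frame = base frame: x ahead of the robot, y to its left, z up, the work surface at z = 0. Lengths are in mm, angles in rad, forces in N, time in s.
With the tool pointing down it reaches from about 325 to 775 mm from the base axis. Payload 5.5 kg.
Tool frame: the origin (TCP) lies at the very end of the fingers, on their centre line; the grasp point (between the pads) lies 19 mm behind it; z points along the fingers, y is the line along which they close (so a half turn about z gives the same grasp; the last joint's range is limited). The gripper opens to 88 mm and grips with 3 to 60 N. Pads are 20 mm wide; open, the fingers measure 115 mm over their backs; the gripper's body (75 mm by 178 mm) begins 61 mm behind the grasp point.
Start: joints at [-0.057, 0.091, 1.231, -0, 1.82, -0.057], TCP at [600.014, -0.003, 222.631] pointing down, gripper open.
Joint ranges: [-2.87, 2.87], [-0.86, 2.18], [0.17, 2.46], [-1.51, 4.65], [0.06, 2.69], [-2.65, 2.65]. Speed limits (rad/s): [2.57, 2.57, 3.01, 3.14, 3.14, 3.14].

### API

Orientations are given as a 3x3 rotation matrix whose columns are the frame's x, y, z axes.
In Python, from rig import ctrl gives the robot as it stands.
- The arm moves only by the tool drive_tool, never from a script. Its argument "deltas" is a list of rows, each a list of 7 numbers: the closure, from -1 (fully open) to 1 (shut), then the shift along the tool's x, y, z as a fraction of full scale, then the turn, a rotation vector about the tool's x, y, z as a fraction of full scale. A call has 1 to 12 rows; each row shifts and turns the commanded pose from where the row before left it, along the tool's axes as they then stand; what a row does not reach is not made up. Full scale, the value 1, is 0.4 m for a shift and 45 degrees for a turn. A row lasts 1/12 s, in which the tool goes at most 41.7 mm and 7.16 degrees, less where a joint would pass 70% of its speed; a pose out of reach is approached as far as the arm can. A call with a number of a shift or a turn outside -1 to 1 is refused whole. A call with a gripper value outside its range is refused whole. The fingers move at their own pace and stop on an object; "newtons" is the grip in N (left out, the last holds). Time passes only in rows, so rows that do not move let the fingers close. It gives the time, the measured TCP pose, the force, the opening and the grip force at its end, in the units of the state.
- ctrl.observe(): the state, without advancing time (a new reading comes with each control period).
- ctrl.grab_frame(name): name is "scene" or "side" or "wrist"; returns a dict with "pixels" (420x560x3 uint8, blue, green, red), "depth" (420x560 float32, mm along the optical axis (not along the pixel's ray), 0 where there is no reading), "K" (3x3 intrinsics, pixels), "rvec" (rotation vector, rad) and "tvec" (3), from world to camera coordinates, as OpenCV has them. Camera axes: x right, y down, z forward; pixel columns grow to the right and rows downward; lengths in mm; the calibration is good to about 2 mm. A picture is of the moment at which its call begins.
- ctrl.job_done(): hands the job in; it is judged then, once.
Trained networks look in the newest picture that a camera, given by its name, has taken for a name from the list of things; names that differ only in an ending like _2 or _b are one class to them, and where a whole thing is asked for, a point or a joint stands for the part that bears it (a point fixed in the world has none). Each returns a list of dicts, best first, with "conf" (0 to 1); they miss things now and then, are a little off and sometimes report something else, mostly with a low value. They report only what shows in the picture. A call takes as long as a camera call.
- ctrl.spot_in(thing, camera): "centre" ([x, y, z] in mm, in world coordinates, good to about 4 mm: the middle of the surface that is visible of it).
The state is a dict: "t": time; "joint_positions": joint angles; "dq": joint speeds; "tau": joint torques, N m; "ee_pos": TCP position; "eef_rot": TCP orientation; "wrist_force": force on the tool from outside, world axes, zero at the start; "wrist_torque": the same for the moment, N m; "opening": finger opening in mm; "gripper_force": force on a finger pad.
Only numpy, scipy, OpenCV 4.12 (cv2) and the standard library are available. Lean on these libraries where they do the work, as an engineer would, in place of code of your own. Each camera call takes 0.05 s, during which the arm holds its last target. There are 200 camera calls.

## Working session

There is one attempt and no reset: what is moved stays moved. The work goes in short steps, Python scripts to look and compute and a tool call to move; the robot and the scene stay as the last step left them, time stands still between calls to the robot, and variables do not carry over. Pictures are saved under pics/ and viewed, at most 10 in all, crops included, and the job is handed in when it is done.

Besides the shell and the picture viewer there is one more tool, called after "Call:" as name(argument=value, ...), one argument or row to a line, values as JSON. drive_tool: Moves the arm, as the interface text tells. Its arguments: {"type":"object","properties":{"deltas":{"type":"array","items":{"type":"array","items":{"type":"number","minimum":-1,"maximum":1}}},"newtons":{"type":"number"}},"required":["deltas"]}

```bash
mkdir -p pics; cat > h.py <<'E'
import numpy as np,cv2
from rig import ctrl
def cloud(f):
    R=cv2.Rodrigues(np.array(f["rvec"],float))[0];K=np.array(f["K"]);d=f["depth"]
    v,u=np.indices(d.shape)
    c=np.stack([(u-K[0,2])/K[0,0]*d,(v-K[1,2])/K[1,1]*d,d],-1)
    return (c-np.array(f["tvec"]).ravel())@R, d>0
E
python3 - <<'E'
from h import *
ims=[]
for n in ("scene","side"):
    f=ctrl.grab_frame(n); ims.append(f["pixels"])
    P,ok=cloud(f)
    for t in ("tube_red_center","tube_blue_center","flap"):
        print(n,t,[(np.round(r["centre"]),round(r["conf"],2)) for r in ctrl.spot_in(t,n)][:2])
    hsv=cv2.cvtColor(f["pixels"],cv2.COLOR_BGR2HSV)
    m=ok&(abs(P[...,2]-210)<6)
    if m.any(): print("top",np.percentile(P[m],[1,50,99],axis=0).round())
    y=ok&(cv2.inRange(hsv,(22,120,80),(35,255,255))>0)&(P[...,2]>190)&(P[...,2]<225)
    if y.any(): print("yel",y.sum(),np.percentile(P[y],[1,50,99],axis=0).round())
    b=ok&(cv2.inRange(hsv,(95,100,30),(130,255,255))>0)&(abs(P[...,2]-210)<6)
    if b.any(): print("blue",np.percentile(P[b],[1,50,99],axis=0).round())
cv2.imwrite("pics/a.png",cv2.resize(np.vstack(ims),(400*1,600)))
E
```

```text
scene tube_red_center [(array([578., 327.,  53.]), 0.88)]
scene tube_blue_center [(array([513., 165.,  53.]), 0.57)]
scene flap [(array([ 572., -252.,  200.]), 0.86)]
top [[-391. -353.  204.]
 [ 578. -234.  208.]
 [ 666.  889.  215.]]
yel 2173 [[ 521. -307.  201.]
 [ 573. -251.  203.]
 [ 619. -197.  205.]]
blue [[ 482. -349.  205.]
 [ 594. -247.  208.]
 [ 667. -149.  210.]]
side tube_red_center [(array([573., 348.,  54.]), 0.81)]
side tube_blue_center [(array([498., 181.,  48.]), 0.54)]
side flap [(array([ 560., -286.,  204.]), 0.43)]
top [[ -570. -1133.   204.]
 [  269.  -265.   210.]
 [  645.   206.   216.]]
yel 130 [[ -787. -1806.   193.]
 [  559.  -287.   205.]
 [  590.  -241.   209.]]
blue [[ 476. -343.  205.]
 [ 517. -239.  210.]
 [ 658. -140.  213.]]
```

View pics/a.png

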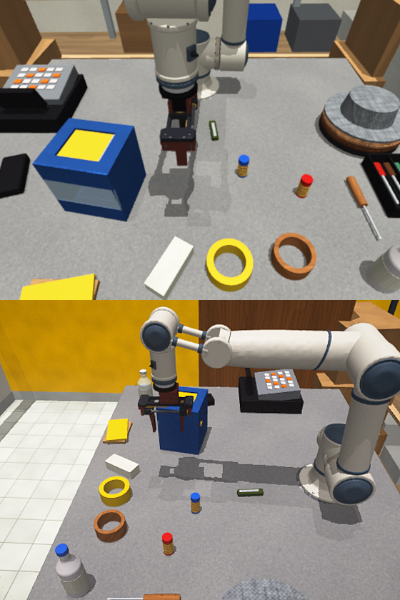

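The box is at left in the scene view (flap about (85,145)). The blue tube is at (243,165) and the red tube at (305,185), with free space around both. Next I need the box yaw and the tube axes.

```bash
python3 - <<'E'
from h import *
for n in ("scene","side"):
    f=ctrl.grab_frame(n);P,ok=cloud(f)
    hsv=cv2.cvtColor(f["pixels"],cv2.COLOR_BGR2HSV)
    near=ok&(abs(P[...,0]-570)<130)&(abs(P[...,1]+250)<130)
    y=near&(cv2.inRange(hsv,(22,120,80),(35,255,255))>0)&(abs(P[...,2]-204)<9)
    b=near&(cv2.inRange(hsv,(95,100,30),(130,255,255))>0)&(abs(P[...,2]-208)<5)
    for m in (y,b):
        if m.sum()>20: print(n,m.sum(),cv2.minAreaRect(P[m][:,:2].astype(np.float32)),P[m][:,2].mean())
    for c in ((576,335),(506,172)):
        m=ok&(np.hypot(P[...,0]-c[0],P[...,1]-c[1])<45)&(P[...,2]>12)
        t=m&(P[...,2]>71)
        from scipy.optimize import least_squares
        q=P[m&(P[...,2]<68)][:,:2]
        r=least_squares(lambda a:np.hypot(*(q-a).T)-16,c,loss='soft_l1')
        print(n,"fit",r.x.round(1),"top",P[t].mean(0).round(1),t.sum(),P[m][:,2].max())
print(ctrl.observe())
E
```

```text
scene 2168 ((567.995849609375, -252.08534240722656), (110.08391571044922, 97.70502471923828), 80.21695709228516) 203.14160165501195
scene 4988 ((571.6065063476562, -249.40530395507812), (192.34901428222656, 172.70326232910156), 80.26095581054688) 207.9389973958227
scene fit [572.2 336.9] top [574.3 335.6  73.7] 167 77.85243555084115
scene fit [498.  166.1] top [499.7 165.5  73.2] 131 76.53953592134701
side 125 ((555.2730712890625, -277.9630126953125), (59.433448791503906, 79.86202239990234), 74.08097839355469) 205.27161388624648
side 746 ((569.8092041015625, -245.38192749023438), (197.72061157226562, 169.41043090820312), 80.32942962646484) 209.78498360507228
side fit [571.5 337.2] top [571.  339.8  74.4] 152 77.96057388556696
side fit [497.2 166.5] top [496.8 169.1  74.6] 107 78.8104953119756
{'t': 0.5, 'joint_positions': array([-5.66923117e-02,  9.11167833e-02,  1.23074160e+00,  1.27571071e-05,
        1.81979628e+00, -5.66874685e-02]), 'dq': array([-3.53778646e-03, -3.24143438e-03, -1.92013607e-03,  3.47763606e-05,
        1.74154900e-03, -1.73464410e-03]), 'tau': array([-1.32169134e-03, -4.45668447e+01, -4.06093347e+01,  6.97572506e-02,
        1.98121212e-02, -2.24367494e-05]), 'ee_pos': array([6.00003589e+02, 6.95804512e-03, 2.22597649e+02]), 'eef_rot': array([[ 1.70031658e-06,  9.99999998e-01, -6.12088722e-05],
       [ 1.00000000e+00, -1.69934597e-06,  1.58573597e-05],
       [ 1.58572557e-05, -6.12088992e-05, -9.99999998e-01]]), 'wrist_force': array([-0.08610129,  0.59363417, -0.80306532]), 'wrist_torque': array([ 0.00243328,  0.03431905, -0.01425801]), 'gripper_force': 0.0, 'opening': 87.80774954953255}
```

Call:
drive_tool(
  deltas=[
    [-1, 0.04, 0, 0, 0, 0, 0],
    [-1, 0.09, -0.01, 0, 0, 0, 0],
    [-1, 0.1, -0.01, 0, 0, 0, 0],
    [-1, 0.1, -0.01, 0, 0, 0, 0],
    [-1, 0.1, -0.01, 0, 0, 0, 0],
    [-1, 0.1, -0.01, 0, 0, 0, 0],
    [-1, 0.1, -0.01, 0, 0, 0, 0],
    [-1, 0.1, -0.01, 0, 0, 0, 0],
    [-1, 0.08, 0, 0, 0, 0, 0],
    [-1, 0.0325, 0, 0, 0, 0, 0],
    [-1, 0, 0, 0, 0, 0, 0],
  ],
)

```text
t: 1.42
ee_pos: [571.2, 339.8, 221.7]
eef_rot: [[-0.004, 1.0, -0.001], [1.0, 0.004, -0.0], [0.0, -0.001, -1.0]]
wrist_force: [1.0, -0.4, 0.5]
opening: 87.7
gripper_force: 0.0
```

```bash
python3 - <<'E'
from h import *
f=ctrl.grab_frame("scene");a=f["pixels"]
w=ctrl.grab_frame("wrist")["pixels"]
c=cv2.resize(a[150:310,40:210],None,fx=2.4,fy=2.4,interpolation=cv2.INTER_CUBIC)
w=cv2.resize(w,(380,285)); w=cv2.copyMakeBorder(w,0,c.shape[0]-285,0,0,0)
cv2.imwrite("pics/b.png",np.hstack([c,w]))
print(ctrl.spot_in("tube_red_center","wrist"),ctrl.observe()["ee_pos"])
E
```

```text
[{'centre': [575.7, 342.4, 75.6], 'conf': 0.89}] [572.44187344 335.54203023 222.66018384]
```

View pics/b.png

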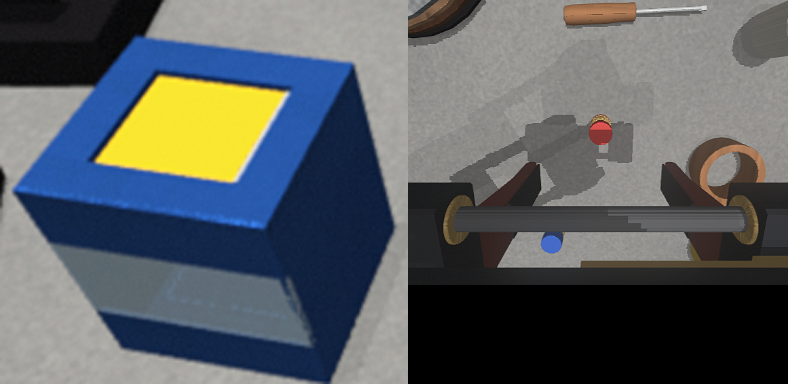

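The crop shows a light strip (likely the hinge rod) on the flap's right edge, about (265,135), which is +y. The wrist view has the red cap at (600,132), centred between the fingers with clear space around it. Descending to grasp.

Call:
drive_tool(
  deltas=[
    [-1, 0.007, 0.002, 0.04, 0, 0, 0],
    [-1, 0, 0, 0.08, 0, 0, 0],
    [-1, 0, 0, 0.1, 0, 0, 0],
    [-1, 0, 0, 0.1, 0, 0, 0],
    [-1, 0, 0, 0.08, 0, 0, 0],
    [-1, 0, 0, 0.04, 0, 0, 0],
    [-1, 0, 0, 0.025, 0, 0, 0],
    [-1, 0, 0, 0, 0, 0, 0],
    [1, 0, 0, 0, 0, 0, 0],
    [1, 0, 0, 0, 0, 0, 0],
    [1, 0, 0, 0, 0, 0, 0],
    [1, 0, 0, 0, 0, 0, 0],
  ],
  newtons=25,
)

```text
t: 2.57
ee_pos: [573.8, 340.2, 38.9]
eef_rot: [[0.0, 1.0, 0.003], [1.0, -0.0, 0.002], [0.002, 0.003, -1.0]]
wrist_force: [-0.6, 0.1, -0.2]
opening: 64.6
gripper_force: 0.0
```

Call:
drive_tool(
  deltas=[
    [1, 0, 0, 0, 0, 0, 0],
    [1, 0, 0, 0, 0, 0, 0],
    [1, 0, 0, 0, 0, 0, 0],
    [1, 0, 0, 0, 0, 0, 0],
  ],
)

```text
t: 2.9
ee_pos: [572.8, 339.9, 36.7]
eef_rot: [[-0.0, 1.0, 0.0], [1.0, 0.0, -0.0], [-0.0, 0.0, -1.0]]
wrist_force: [0.6, 0.7, 0.3]
opening: 37.8
gripper_force: 0.0
```

Call:
drive_tool(
  deltas=[
    [1, 0, 0, 0, 0, 0, 0],
    [1, 0, 0, 0, 0, 0, 0],
    [1, 0, 0, 0, 0, 0, 0],
    [1, 0, 0, -0.02, 0, 0, 0],
    [1, 0, 0, -0.05, 0, 0, 0],
    [1, 0, 0, -0.08, 0, 0, 0],
    [1, 0, 0, -0.1, 0, 0, 0],
    [1, 0, 0, -0.1, 0, 0, 0],
    [1, 0, 0, -0.1, 0, 0, 0],
    [1, 0, 0, -0.1, 0, 0, 0],
    [1, 0, 0, -0.1, 0, 0, 0],
    [1, 0, 0, -0.05, 0, 0, 0],
  ],
)

```text
t: 3.9
ee_pos: [572.8, 339.7, 323.4]
eef_rot: [[0.0, 1.0, 0.007], [1.0, -0.0, 0.003], [0.003, 0.007, -1.0]]
wrist_force: [-0.2, 0.1, -0.8]
opening: 31.8
gripper_force: 25.0
```

Call:
drive_tool(
  deltas=[
    [1, -0.03, 0, 0, 0, 0, 0],
    [1, -0.07, 0, 0, 0, 0, 0],
    [1, -0.1, 0, 0, 0, 0, 0],
    [1, -0.1, 0, 0, 0, 0, 0],
    [1, -0.1, 0, 0, 0, 0, 0],
    [1, -0.1, 0, 0, 0, 0, 0],
    [1, -0.1, 0, 0, 0, 0, 0],
    [1, -0.1, 0, 0, 0, 0, 0],
    [1, -0.1, 0, 0, 0, 0, 0],
    [1, -0.1, 0, 0, 0, 0, 0],
    [1, -0.1, 0, 0, 0, 0, 0],
    [1, -0.1, 0, 0, 0, 0, 0],
  ],
)

```text
t: 4.9
ee_pos: [571.5, -102.7, 314.3]
eef_rot: [[0.0, 1.0, -0.003], [1.0, -0.0, 0.0], [0.0, -0.003, -1.0]]
wrist_force: [1.0, 0.2, -3.1]
opening: 31.2
gripper_force: 25.0
```

Call:
drive_tool(
  deltas=[
    [1, -0.1, 0, 0, 0, 0, 0],
    [1, -0.1, 0, 0, 0, 0, 0],
    [1, -0.1, 0, 0, 0, 0, 0],
    [1, -0.07, 0, 0, 0, 0, 0],
    [1, -0.03, 0, 0, 0, 0, 0],
    [1, 0, 0, 0, 0, 0, -0.08],
    [1, 0, 0, 0, 0, 0, -0.14],
    [1, 0, 0, 0, 0, 0, -0.15],
    [1, 0, 0, 0, 0, 0, -0.15],
    [1, 0, 0, 0, 0, 0, -0.15],
    [1, 0, 0, 0, 0, 0, -0.15],
    [1, 0, 0, 0, 0, 0, -0.15],
  ],
)

```text
t: 5.9
ee_pos: [572.3, -259.7, 314.8]
eef_rot: [[-0.695, 0.719, -0.002], [0.719, 0.695, 0.001], [0.003, -0.001, -1.0]]
wrist_force: [0.2, 0.0, -2.4]
opening: 31.5
gripper_force: 25.0
```

Call:
drive_tool(
  deltas=[
    [1, 0, 0, 0, 0, 0, -0.15],
    [1, 0, 0, 0, 0, 0, -0.15],
    [1, 0, 0, 0, 0, 0, -0.15],
    [1, 0, 0, 0, 0, 0, -0.15],
    [1, 0, 0, 0, 0, 0, -0.14],
    [1, 0, 0, 0, 0, 0, -0.07],
    [1, 0, 0, 0, 0, 0, 0],
    [1, 0, 0, 0, 0, 0, 0],
  ],
)

```text
t: 6.57
ee_pos: [572.4, -259.8, 315.3]
eef_rot: [[-0.985, 0.174, -0.002], [0.174, 0.985, 0.001], [0.002, 0.001, -1.0]]
wrist_force: [-0.0, 0.1, -2.0]
opening: 31.5
gripper_force: 25.0
```

```bash
python3 - <<'E'
from h import *
f=ctrl.grab_frame("wrist");s=ctrl.observe();R=s["eef_rot"]
P,ok=cloud(f);hsv=cv2.cvtColor(f["pixels"],cv2.COLOR_BGR2HSV)
near=ok&(abs(P[...,0]-570)<130)&(abs(P[...,1]+250)<130)
y=near&(cv2.inRange(hsv,(22,120,80),(35,255,255))>0)&(abs(P[...,2]-204)<12)
b=near&(cv2.inRange(hsv,(95,100,30),(130,255,255))>0)&(abs(P[...,2]-210)<8)
for m in (y,b):
    if m.sum()>20: print(m.sum(),cv2.minAreaRect(P[m][:,:2].astype(np.float32)),P[m][:,2].mean())
print(s["ee_pos"],R.round(3),s["joint_positions"].round(2),s["gripper_force"],s["t"])
cv2.imwrite("pics/c.png",np.hstack([cv2.resize(f["pixels"],(400,300)),cv2.resize(ctrl.grab_frame("side")["pixels"],(400,300))]))
E
```

```text
11441 ((570.0347290039062, -248.906494140625), (111.51512908935547, 95.99737548828125), 79.97521209716797) 204.93754052100917
24923 ((557.8878173828125, -246.09373474121094), (190.16842651367188, 144.808349609375), 80.23936462402344) 209.89313466321386
[ 572.50150872 -259.88925027  315.61713626] [[-0.985  0.174 -0.001]
 [ 0.174  0.985  0.001]
 [ 0.002  0.001 -1.   ]] [-0.48  0.22  0.93  0.    2.   -1.88] 24.98192399740219 6.6167
```

View pics/c.png

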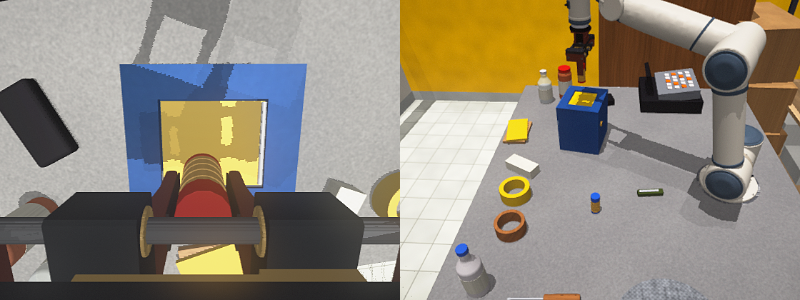

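The wrist view shows the upright red tube over the lower part of the mouth, the rim from (122,65) to (303,195), and a pale strip along the +y flap edge at x≈262. I'll use depth across both flap edges to tell the hinge from the gap.

```bash
python3 - <<'E'
from h import *
f=ctrl.grab_frame("wrist");P,ok=cloud(f);p=f["pixels"]
v=165
for a,b in ((216,236),(352,380)):
    for u in range(a,b,1): print(u,p[v,u],P[v,u].round(0))
cv2.imwrite("pics/d.png",cv2.resize(p[120:280,200:400],None,fx=3.5,fy=3.5,interpolation=cv2.INTER_NEAREST))
E
```

```text
216 [116  77  54] [ 530. -304.  211.]
217 [116  78  56] [ 530. -304.  210.]
218 [117  77  55] [ 530. -303.  211.]
219 [118  78  56] [ 530. -302.  211.]
220 [117  77  56] [ 530. -302.  210.]
221 [123  83  60] [ 531. -301.  211.]
222 [87 61 47] [ 531. -301.  207.]
223 [70 50 40] [ 548. -336.   18.]
224 [73 44 33] [ 549. -336.   11.]
225 [ 89 109 105] [ 550. -336.    5.]
226 [ 84 159 186] [ 532. -298.  204.]
227 [ 82 166 194] [ 532. -297.  205.]
228 [ 81 161 189] [ 532. -297.  204.]
229 [ 82 161 188] [ 532. -296.  205.]
230 [ 82 161 188] [ 532. -295.  204.]
231 [ 82 161 188] [ 532. -294.  206.]
232 [ 81 160 187] [ 533. -294.  204.]
233 [ 81 159 187] [ 533. -293.  204.]
234 [ 82 161 188] [ 533. -292.  205.]
235 [ 81 160 188] [ 533. -291.  205.]
352 [ 89 161 188] [ 549. -202.  205.]
353 [ 91 163 189] [ 549. -201.  206.]
354 [ 92 163 190] [ 549. -200.  204.]
355 [ 92 164 190] [ 549. -199.  205.]
356 [ 91 163 189] [ 549. -199.  206.]
357 [ 91 162 188] [ 549. -198.  205.]
358 [ 91 162 188] [ 549. -197.  206.]
359 [ 92 163 188] [ 550. -196.  205.]
360 [ 92 163 189] [ 550. -195.  204.]
361 [ 92 162 189] [ 550. -195.  206.]
362 [ 93 164 190] [ 550. -194.  206.]
363 [ 91 164 192] [ 550. -193.  205.]
364 [ 86 153 176] [ 550. -192.  205.]
365 [113 122 126] [ 550. -192.  207.]
366 [181 177 176] [ 550. -191.  205.]
367 [207 206 205] [ 550. -191.  207.]
368 [238 238 237] [ 550. -190.  207.]
369 [248 248 248] [ 550. -189.  208.]
370 [240 241 240] [ 551. -188.  206.]
371 [169 170 170] [ 551. -188.  207.]
372 [90 84 81] [ 551. -187.  207.]
373 [68 57 55] [ 551. -186.  208.]
374 [186 121  87] [ 551. -186.  211.]
375 [204 133  95] [ 551. -185.  210.]
376 [195 127  93] [ 551. -185.  210.]
377 [194 127  92] [ 551. -184.  210.]
378 [193 127  91] [ 551. -183.  209.]
379 [192 126  90] [ 551. -182.  210.]
```

View pics/d.png

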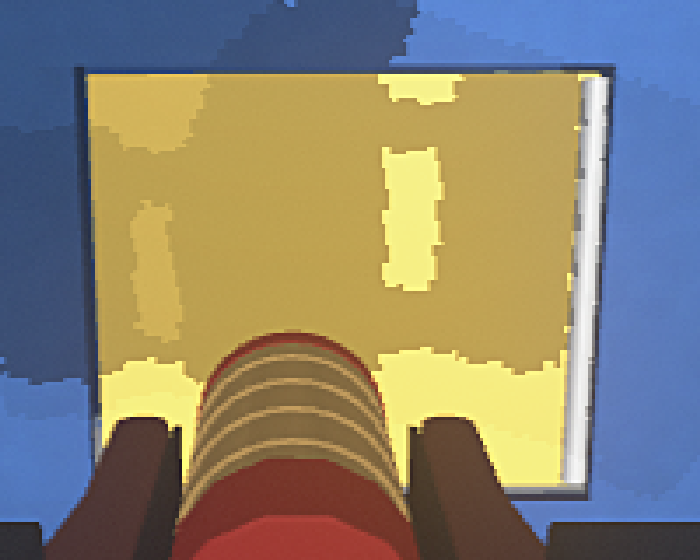

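The close-up shows a white hinge rod along the right (+y) edge at x≈590 and an open gap at the left edge (x≈90), so the mouth yaw is about -10° with the hinge at +y. The tool needs about +4 mm in its x and +3 mm in its y, then it can go down.

Call:
drive_tool(
  deltas=[
    [1, 0.01, 0.007, 0, 0, 0, 0],
    [1, 0, 0, 0.03, 0, 0, 0],
    [1, 0, 0, 0.05, 0, 0, 0],
    [1, 0, 0, 0.05, 0, 0, 0],
    [1, 0, 0, 0.03, 0, 0, 0],
    [1, 0, 0, 0.025, 0, 0, 0],
    [1, 0, 0, 0.025, 0, 0, 0],
    [1, 0, 0, 0.025, 0, 0, 0],
    [1, 0, 0, 0.025, 0, 0, 0],
    [1, 0, 0, 0.025, 0, 0, 0],
    [1, 0, 0, 0, 0, 0, 0],
  ],
)

```text
t: 7.63
ee_pos: [568.9, -256.8, 200.1]
eef_rot: [[-0.985, 0.172, -0.002], [0.172, 0.985, 0.001], [0.002, 0.0, -1.0]]
wrist_force: [0.1, -0.9, -2.7]
opening: 32.1
gripper_force: 25.0
```

Call:
drive_tool(
  deltas=[
    [1, 0, 0, 0.025, 0, 0, 0],
    [1, 0, 0, 0.025, 0, 0, 0],
    [1, 0, 0, 0, 0, 0, 0],
    [1, 0, 0, 0, 0, 0, 0],
  ],
)

```text
t: 7.97
ee_pos: [568.7, -256.9, 181.1]
eef_rot: [[-0.985, 0.172, -0.002], [0.172, 0.985, 0.001], [0.003, 0.0, -1.0]]
wrist_force: [-0.2, -1.4, -1.9]
opening: 31.7
gripper_force: 25.0
```

```bash
python3 - <<'E'
from h import *
a=ctrl.grab_frame("wrist")["pixels"];b=ctrl.grab_frame("scene")["pixels"][120:330,20:300]
cv2.imwrite("pics/e.png",np.hstack([cv2.resize(a,(400,300)),cv2.resize(b,(400,300))]))
s=ctrl.observe();print(s["ee_pos"],s["wrist_force"],s["wrist_torque"])
E
```

```text
[ 569.10752472 -257.04308095  182.46246829] [-0.91056214 -1.90359856 -1.98288334] [-0.28801389  0.08279773 -0.03791788]
```

View pics/e.png

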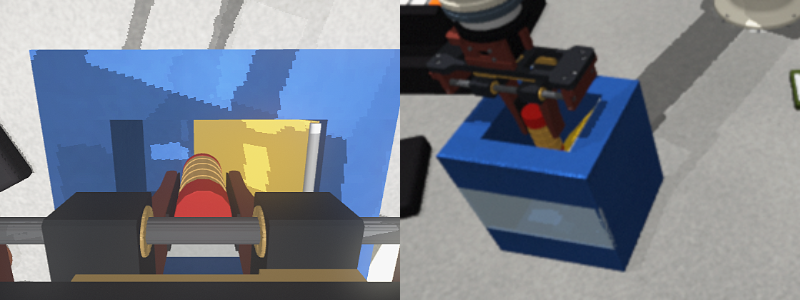

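The tube is upright between the fingers inside the mouth ((205,185) left, (540,125) right), with the flap pressed well down on the +y side. Now I'll release with a partial opening.

Call:
drive_tool(
  deltas=[
    [-0.09, 0, 0, 0, 0, 0, 0],
    [-0.09, 0, 0, 0, 0, 0, 0],
    [-0.09, 0, 0, 0, 0, 0, 0],
    [-0.09, 0, 0, 0, 0, 0, 0],
    [-0.09, 0, 0, 0, 0, 0, 0],
    [-0.09, 0, 0, 0, 0, 0, 0],
    [-0.09, 0, 0, 0, 0, 0, 0],
    [-0.09, 0, 0, 0, 0, 0, 0],
  ],
)

```text
t: 8.73
ee_pos: [569.5, -256.8, 183.3]
eef_rot: [[-0.985, 0.172, 0.001], [0.172, 0.985, -0.0], [-0.001, -0.0, -1.0]]
wrist_force: [0.1, 0.2, 2.6]
opening: 47.7
gripper_force: 1.2
```

```bash
python3 - <<'E'
from h import *
a=ctrl.grab_frame("wrist")["pixels"];b=ctrl.grab_frame("scene")["pixels"][120:330,20:300]
cv2.imwrite("pics/f.png",np.hstack([cv2.resize(a,(400,300)),cv2.resize(b,(400,300))]))
E
```

```text
(no output)
```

View pics/f.png

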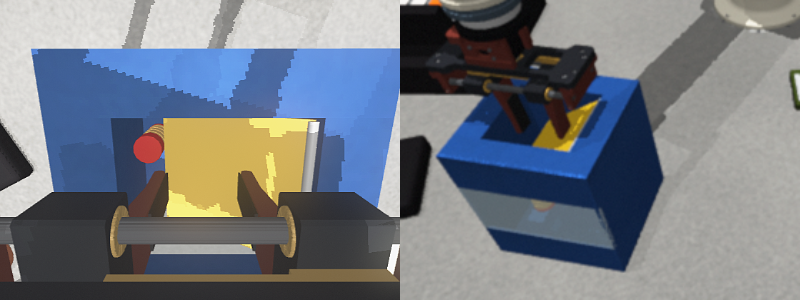

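The tube has left the fingers. Its cap is at (148,148) inside the mouth and the tube shows through the window at (540,205). Checking its height before leaving.

```bash
python3 - <<'E'
from h import *
f=ctrl.grab_frame("wrist");P,ok=cloud(f);h=cv2.cvtColor(f["pixels"],cv2.COLOR_BGR2HSV)
m=ok&((h[...,0]<6)|(h[...,0]>174))&(h[...,1]>150)&(h[...,2]>110);m[:,:160]=0;m[:,245:]=0;m[240:]=0
print(m.sum(),np.percentile(P[m],[5,50,95],axis=0).round())
E
```

```text
1410 [[ 544. -329.   69.]
 [ 556. -315.   80.]
 [ 570. -302.   81.]]
```

Cap at z≈80: the tube is standing on the box floor (about z 10), so its centre is about 165 mm below the top. Now I'll retract straight up.

Call:
drive_tool(
  deltas=[
    [-0.09, 0, 0, -0.025, 0, 0, 0],
    [-0.09, 0, 0, -0.04, 0, 0, 0],
    [-0.09, 0, 0, -0.04, 0, 0, 0],
    [-0.09, 0, 0, -0.06, 0, 0, 0],
    [-0.09, 0, 0, -0.08, 0, 0, 0],
    [-0.09, 0, 0, -0.06, 0, 0, 0],
    [-0.09, 0, 0, -0.03, 0, 0, 0],
    [-0.09, 0, 0, 0, 0, 0, 0],
    [-0.09, 0, 0, 0, 0, 0, 0],
    [-0.09, 0, 0, 0, 0, 0, 0],
    [-0.09, 0, 0, 0, 0, 0, 0],
    [-0.09, 0, 0, 0, 0, 0, 0],
  ],
)

```text
t: 9.88
ee_pos: [569.1, -256.6, 314.8]
eef_rot: [[-0.985, 0.172, -0.003], [0.172, 0.985, 0.001], [0.003, 0.001, -1.0]]
wrist_force: [0.2, 0.5, 0.1]
opening: 47.9
gripper_force: 0.0
```

Call:
drive_tool(
  deltas=[
    [-0.09, 0, 0, 0, 0, 0, 0],
    [-0.09, 0, 0, 0, 0, 0, 0],
    [-0.09, 0, 0, 0, 0, 0, 0],
    [-0.09, 0, 0, 0, 0, 0, 0],
    [-0.09, 0, 0, 0, 0, 0, 0],
    [-0.09, 0, 0, 0, 0, 0, 0],
    [-0.09, 0, 0, 0, 0, 0, 0],
    [-0.09, 0, 0, 0, 0, 0, 0],
  ],
)

```text
t: 10.55
ee_pos: [569.4, -256.8, 316.7]
eef_rot: [[-0.985, 0.172, 0.0], [0.172, 0.985, -0.0], [-0.0, -0.0, -1.0]]
wrist_force: [0.6, -0.2, -0.3]
opening: 47.8
gripper_force: 0.0
```

```bash
python3 - <<'E'
from h import *
f=ctrl.grab_frame("wrist");a=f["pixels"];P,ok=cloud(f)
y=ok&(cv2.inRange(cv2.cvtColor(a,cv2.COLOR_BGR2HSV),(20,110,80),(35,255,255))>0)&(abs(P[...,0]-570)<60)&(abs(P[...,1]+249)<65)&(P[...,2]<220)
print(np.percentile(P[y][:,2],[1,50,99]),ctrl.observe()["ee_pos"],ctrl.observe()["wrist_force"])
b=ctrl.grab_frame("scene")["pixels"]
cv2.imwrite("pics/g.png",np.hstack([cv2.resize(a,(400,300)),cv2.resize(b,(400,300))]))
E
```

```text
[203.31639845 204.9332102  206.51914723] [ 569.36097546 -256.76060374  316.67883744] [-0.40590139  0.13484855 -0.2129521 ]
```

View pics/g.png

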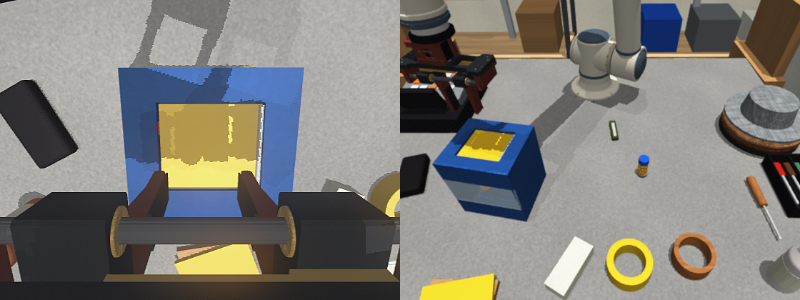

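The flap is level at 205 mm, so it is shut. The tube shows in the window at (485,188), the blue tube still stands at (643,165), and the arm is clear.

```bash
python3 -c "
from rig import ctrl
print(ctrl.job_done())"
```

```text
the job is handed in; nothing more can be done
None
```

The red-capped tube is in the cash drop box, the flap is shut and the blue-capped tube still stands where it was; I handed the job in at about 10.7 s, but no verdict came back.

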